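Set a carrot under the ratchet hold-down of the peeling stand

TASK

Get the carrot ready for peeling: lift the stand's hold-down arm by its top handle, click by click, to its top notch or the one below, let go, then lay the whole carrot along the two V rests with its thick end reaching fully under the raised pad. Press the pawl's thumb lever down gently, by feel, and hold it until the arm has sunk and the pad rests on the carrot by its own weight, then let the lever go. Never force the lever against its stop or push the pad down, and leave the things round about where they are.

Things in the scene. Friction and masses are not known exactly. Their poses are not given: they have to be found in the camera images.
- stand: Peeling stand, fixed to the table: aluminium base plate 12 mm thick (stand x -125 to +45, y -50 to +156 mm) with a steel channel, top 125 mm above the table, in which the toothed rail slides. Origin on the table under the rail; the pad is on its -x side (towards the robot), y runs along the V rests away from the thumb lever, z up.
- rail (a joint): Height of the toothed rail and its arm, m: 0 lowest, 0.095 top stop. Saw teeth 12 mm apart; notch heights differ at each start. Weighs 0.4 to 0.55 kg; lifting takes 5 to 25 N, varying over each tooth, more above 50 mm/s (damped). Let go, it drops up to 12 mm onto the pawl and stays; with the pawl fully off it sinks by itself at about 45 mm/s.
- handle (a point): Centre of the black grip block on top of the rail, 46 (stand x) x 24 (stand y) x 38 (tall) mm; moves with the rail; 173 mm above the table when the rail is lowest.
- pad (a point): Centre of the underside of the round rubber pad, 32 mm across, at the end of the arm, 80 mm from the rail towards stand -x; 35 mm above the table when the rail is lowest. The arm, a 12 mm rod, leaves the rail 107 mm above the pad's underside and turns straight down to it.
- cradle (a point): Midpoint of the two black V rests, on the apex line, 20 mm above the table, at stand x -80, y +85 mm. The line runs along stand y; the rests are 16 mm thick, centred at stand y +35 and +135; the V is 120 degrees open, 54 mm wide. In them the carrot's underside lies about 5 mm above the apex, its thick end's top about 64 mm above the table.
- pawl (a joint): Angle of the sprung pawl, rad: 0 as it holds the rail, stop at 0.35. Its black thumb lever gives at 3 to 6 N; pressed down at its middle it frees the rail after 13 to 16 mm and meets a hard stop after about 20 mm; 4 to 8 N hold it down, more than 20 N would bend it. Released, it springs back.
- carrot: The only whole carrot: 224 mm long, up to 48 mm wide and 43 mm tall, tapering, 0.13 kg, lying on the table left of the stand. Origin under its middle on the table side; its y axis runs from the thin tip to the thick end (112 mm each way), z up.
- butt (a point): End point of the carrot's thick end, 112 mm from its origin along its y axis, 20 mm above its underside.
- timer: Round twist timer with a ribbed cap, 64 mm across, 37 mm tall; a bystander. Origin at the centre of its underside.
- peeler: Vegetable peeler, 158x21x13 mm, lying flat; a bystander. Origin at the centre of its underside.
- spice_jar: Spice jar, 47 mm across, 98 mm tall; a bystander. Origin at the centre of its underside.
- tin: Food tin, 75 mm across, 110 mm tall; a bystander. Origin at the centre of its underside.
- chunk: Short carrot chunk, 44x67x41 mm; a bystander. Origin at the centre of its underside.
- lever_foot (a point): Point on the table level straight below the middle of the thumb lever (26 mm along stand x, 34 mm along y), at stand x 0, y -88 mm. The lever's top at angle 0 is 107 mm above the table, give or take 13 mm: its clamp is set differently at each start and not measured, so find it by feel from above.
Things that resemble listed ones, but are neither listed nor needed, are in the scene too. What is shaped like the carrot but blue is not meant.

How it is judged:
On the way, in this order (a step that is already met when the one before it is completed fails the run):
1. the hold-down arm has been raised to its top notch or the one below and is held there by the pawl, the handle let go (value of joint rail above 0.068 m and contact force between each of the arm, the fingers and rail below 0.3 N and velocity of joint rail between -0.005 and 0.005 m/s), for 0.3 s.
2. the carrot lies in both V rests, its thick end under the raised pad, let go (x of carrot in the frame of stand between -0.096 and -0.064 m and z of carrot in the frame of stand between 0.008 and 0.036 m and y of butt in the frame of stand between -0.055 and -0.012 m and angle between the y axis of carrot and the y axis of stand, either way round below 0.2 rad and angle between carrot's own y axis and vertical between 1.37 and 1.77 rad and value of joint rail above 0.06 m and contact force between the fingers and carrot below 0.2 N and linear speed of carrot below 0.02 m/s), for 0.3 s.
At the end, for the whole second after the job is handed in: Carrot lies in both V rests (within 16 mm of the apex line, 0.2 rad of it), its thick end 12 to 55 mm past the pad's centre; the arm has sunk and rests on it (rail 12 to 45 mm up, over 1 N on the carrot), all still, lever let go (x of carrot in the frame of stand between -0.096 and -0.064 m and z of carrot in the frame of stand between 0.008 and 0.036 m and y of butt in the frame of stand between -0.055 and -0.012 m and angle between the y axis of carrot and the y axis of stand, either way round below 0.2 rad and angle between carrot's own y axis and vertical between 1.37 and 1.77 rad and value of joint rail between 0.012 and 0.045 m and contact force between rail and carrot above 1 N and velocity of joint rail between -0.005 and 0.005 m/s and linear speed of carrot below 0.02 m/s); the robot touches nothing.
It fails at once if the pawl or its lever is pressed with more than 20 N (contact force between any of the arm, the fingers and pawl above 20 N).
It fails at once if the pad is pushed onto the carrot with more than 15 N (contact force between rail and carrot above 15 N).
It fails at once if a bystander (timer, peeler, spice jar, tin, carrot chunk) is moved more than 3 cm (distance of any of timer, peeler, spice_jar, tin, chunk from where it was at the start of the episode above 0.03 m).
It also fails if it takes over 72 s, if anything falls off the work surface, if the arm or the gripper's body presses on something with over 40 N, if the wrist force passes 120 N, or if a joint passes its speed limit or range.

ROBOT

A 7-joint arm with a two-finger parallel gripper is mounted at the origin on a cart in front of the work surface, level with it; the furniture and walls round the work are solid. World frame = base frame: x ahead of the robot, y to its left, z up, the work surface at z = 0. Lengths are in m, angles in rad, forces in N, time in s.
With the tool pointing down it reaches from about 0.4 to 0.875 m from the base axis. Payload 19.3 kg.
Tool frame: the origin (TCP) lies midway between the tips of the shut fingers; the grasp point (between the pads) lies 19 mm behind it; x points along the fingers, y is the direction in which the jaws open and shut, and the axes are right-handed (so a half turn about x gives the same grasp; the last joint's range is limited). The gripper opens to 85 mm and grips with 20 to 120 N. Pads are 22 mm wide; open, the fingers measure 114 mm over their backs; the gripper's body (76 mm by 85 mm) begins 54 mm behind the grasp point. The pads swing forward as they close: fully open they stand 13 mm farther back than shut.
Start: joints at [-1.308, 0.521, -0.036, 1.599, 0.021, 1.021, -0.113], TCP at [0.204, 0.591, 0.231] pointing down, gripper open.
Joint ranges: [-2.91, 2.91], [-0.3, 2.13], [-1.5, 1.42], [0.17, 2.43], [-1.26, 4.41], [0.16, 1.93], [-2.52, 2.52]. Speed limits (rad/s): [1.89, 1.89, 2.39, 2.39, 3.01, 3.01, 3.01].

INTERFACE

Orientations are given as [roll, pitch, yaw] about the fixed x, y, z axes, in that order (R = Rz(yaw) Ry(pitch) Rx(roll)).
In Python, from workcell import bot gives the robot as it stands. The module is installed in compiled form; this text tells all that it offers.
- The arm moves only by the tool servo_tool, never from a script. Its argument "targets" is a list of rows, each an object of numbers: "x", "y", "z": the shift along the tool's x, y, z as a fraction of full scale; "wx", "wy", "wz": the turn, a rotation vector about the tool's x, y, z as a fraction of full scale. A call has 1 to 12 rows; each row is the pose to reach, as a shift and turn from the pose measured when the call began, along the tool's axes at that moment, turning the shorter way round; what a row does not reach only later rows make up. Full scale, the value 1, is 40 cm for a shift and 360 degrees for a turn. A row lasts 1/8 s, in which the tool goes at most 62.5 mm and 10.7 degrees, less where a joint would pass 70% of its speed; a pose out of reach is approached as far as the arm can. A call with a number of a shift or a turn outside -1 to 1 is refused whole. A call with a gripper value outside its range is refused whole. "grip" is the gripper command: -1 is shut, 1 is fully open, values between are in proportion, set as the call begins (left out, the last holds). The fingers move at their own pace and stop on an object; "squeeze" is the grip in N (left out, the last holds). Time passes only in rows, so rows that repeat a pose let the fingers close. It gives the time, the measured TCP pose, the force and the opening at its end, in the units of the state.
- bot.observe(): the state, without advancing time (a new reading comes with each control period).
- bot.grab_frame(name): name is "side" or "top" or "wrist"; returns (picture, depth): 480x640x3 uint8, red, green, blue; 480x640 float32, m along the optical axis (not along the pixel's ray), 0 where there is no reading.
- bot.get_calibration(name): a dict with "intrinsics" (3x3 intrinsics, pixels), "R" (3x3) and "t" (3): a world point X has camera coordinates R X + t. Camera axes: x right, y down, z forward; pixel columns grow to the right and rows downward; lengths in m; the calibration is good to about 2 mm. A picture is of the moment at which its call begins: read the wrist's pose just before it. get_calibration takes no time and is no camera call; for the wrist camera it gives the pose at the moment of the call.
- bot.job_done(): hands the job in, once; it reports no verdict.
Trained networks look in the newest picture that a camera, given by its name, has taken for a name from the list of things; names that differ only in an ending like _2 or _b are one class to them, and where a whole thing is asked for, a point or a joint stands for the part that bears it (a point fixed in the world has none). Each returns a list of dicts, best first, with "confidence" (0 to 1); they miss things now and then, are a little off and sometimes report something else, mostly with a low value. They report only what shows in the picture. A call takes as long as a camera call. They do not tell look-alikes from the thing itself.
- bot.trace(camera, target): "mask" (480x640 bool, what is visible of it) and "pixel" ([column, row] in pixels, amid what is visible of it).
The state is a dict: "clock": time; "qpos": joint angles; "qd": joint speeds; "joint_efforts": joint torques, N m; "position": TCP position; "tool_rot": TCP orientation; "force": force on the tool from outside, world axes, zero at the start; "moment": the same for the moment, N m; "grip_width": finger opening in m.
Only numpy, scipy, OpenCV 4.12 (cv2) and the standard library are available. Lean on these libraries where they do the work, as an engineer would, in place of code of your own. Each camera call takes 0.05 s, during which the arm holds its last target. There are 200 camera calls.

## Working session

There is one attempt and no reset: what is moved stays moved. The work goes in short steps, Python scripts to look and compute and a tool call to move; the robot and the scene stay as the last step left them, time stands still between calls to the robot, and variables do not carry over. Pictures are saved under pics/ and viewed, on a budget of 10 in all, crops included, one or two more only if the job needs it, and the job is handed in when it is done.

Besides the shell and the picture viewer there is one more tool, called after "Request:" by a JSON object that holds its "api" and its "payload", one argument or row to a line. servo_tool: Moves the arm, as the interface text tells. Shift numbers are shares of 40 cm and turn numbers shares of 360 degrees, none past 1 either way. Its arguments: {"type":"object","properties":{"targets":{"type":"array"},"grip":{"type":"number"},"squeeze":{"type":"number"}},"required":["targets"]}

```bash
mkdir -p pics; cat > h.py <<'E'
import numpy as np, cv2
from workcell import bot
from scipy.spatial.transform import Rotation as Ro
def save(n,img): cv2.imwrite('pics/'+n,cv2.cvtColor(img,cv2.COLOR_RGB2BGR))
def cloud(cam,d,m=None):
    c=bot.get_calibration(cam);K=np.array(c['intrinsics']);R=np.array(c['R']);t=np.array(c['t'])
    v,u=np.nonzero((d>0) if m is None else (m&(d>0)));z=d[v,u]
    P=np.stack([(u-K[0,2])*z/K[0,0],(v-K[1,2])*z/K[1,1],z])
    return (R.T@(P-t[:,None])).T
def st():
    s=bot.observe();print('t',s['clock'],'p',np.round(s['position'],4),'rpy',np.round(s['tool_rot'],3),'F',np.round(s['force'],1),'w',round(s['grip_width'],4),'q',np.round(s['qpos'],2));return s
def rel(p,rpy=None):
    "shift/turn in tool units to reach pose"
    s=bot.observe();R=Ro.from_euler('xyz',s['tool_rot'])
    out=R.inv().apply(np.array(p)-s['position'])/0.4
    w=np.zeros(3) if rpy is None else (R.inv()*Ro.from_euler('xyz',rpy)).as_rotvec()/(2*np.pi)
    print('shift',np.round(out,4),'turn',np.round(w,4));return out,w
E
python3 - <<'E'
from h import *
s=st();print(Ro.from_euler('xyz',s['tool_rot']).as_matrix().round(2))
ims=[]
for cam in ['top','side']:
    im,d=bot.grab_frame(cam);np.savez(cam+'0.npz',im=im,d=d);ims.append(im)
    for n in ['stand','rail','handle','pad','pawl','carrot','chunk','timer','peeler','spice_jar','tin']:
        for r in bot.trace(cam,n)[:3]:
            P=cloud(cam,d,r['mask'])
            if len(P): print(cam,n,round(r['confidence'],2),np.round(r['pixel']),'med',np.median(P,0).round(3),'lo',np.percentile(P,2,0).round(3),'hi',np.percentile(P,98,0).round(3),len(P))
save('top0.png',ims[0]);save('side0.png',ims[1])
E
```

```text
t 0.0 p [0.2041 0.5904 0.2307] rpy [-1.481  1.57  -1.813] F [ 0.7  0.  -0.5] w 0.0856 q [-1.31  0.52 -0.04  1.6   0.02  1.02 -0.11]
[[-0.    0.33  0.95]
 [-0.    0.95 -0.33]
 [-1.   -0.    0.  ]]
top stand 0.81 [377. 216.] med [ 0.533 -0.093  0.015] lo [ 0.452 -0.184  0.004] hi [0.615 0.008 0.19 ] 2504
top rail 0.7 [394. 194.] med [ 0.55  -0.141  0.151] lo [ 0.485 -0.154  0.042] hi [ 0.589 -0.133  0.198] 242
top handle 0.74 [392. 190.] med [ 0.551 -0.141  0.15 ] lo [ 0.482 -0.174  0.014] hi [ 0.595 -0.131  0.198] 276
top handle 0.59 [376. 217.] med [ 0.533 -0.092  0.014] lo [ 0.451 -0.185  0.001] hi [0.617 0.01  0.191] 2590
top pad 0.8 [393. 188.] med [ 0.551 -0.141  0.151] lo [ 0.482 -0.158  0.04 ] hi [ 0.595 -0.131  0.198] 268
top pad 0.28 [303. 269.] med [0.469 0.242 0.033] lo [0.429 0.157 0.012] hi [0.505 0.346 0.047] 557
top pawl 0.4 [407. 182.] med [ 0.569 -0.224  0.106] lo [ 0.557 -0.251  0.088] hi [ 0.583 -0.175  0.116] 102
top carrot 0.59 [304. 270.] med [0.469 0.245 0.032] lo [0.428 0.157 0.008] hi [0.505 0.35  0.047] 582
top carrot 0.59 [169. 335.] med [0.444 0.745 0.032] 
[... 1714 characters left out ...]
o [0.472 0.452 0.003] hi [0.643 0.592 0.046] 383
side chunk 0.78 [311. 346.] med [ 0.335 -0.27   0.031] lo [ 0.306 -0.294  0.002] hi [ 0.372 -0.22   0.043] 548
side timer 0.59 [369. 368.] med [ 0.412 -0.409  0.032] lo [ 0.387 -0.425  0.002] hi [ 0.448 -0.332  0.04 ] 715
side timer 0.44 [353. 299.] med [ 0.534 -0.145  0.016] lo [ 0.448 -0.194  0.004] hi [0.607 0.003 0.189] 3183
side peeler 0.7 [340. 239.] med [0.696 0.346 0.012] lo [0.684 0.292 0.001] hi [0.721 0.442 0.019] 132
side spice_jar 0.69 [366. 245.] med [0.703 0.187 0.065] lo [ 0.551 -0.136  0.009] hi [0.732 0.212 0.18 ] 381
side tin 0.79 [487. 312.] med [ 0.742 -0.391  0.073] lo [ 0.722 -0.407  0.005] hi [ 0.79  -0.339  0.112] 1624
```

```bash
python3 - <<'E'
from h import *
a=np.load('top0.npz')['im'];b=np.load('side0.npz')['im']
c=cv2.resize(a[110:390,110:510],(800,560),interpolation=cv2.INTER_CUBIC)
save('topcrop.png',c)
E
```

```text
(no output)
```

View pics/topcrop.png

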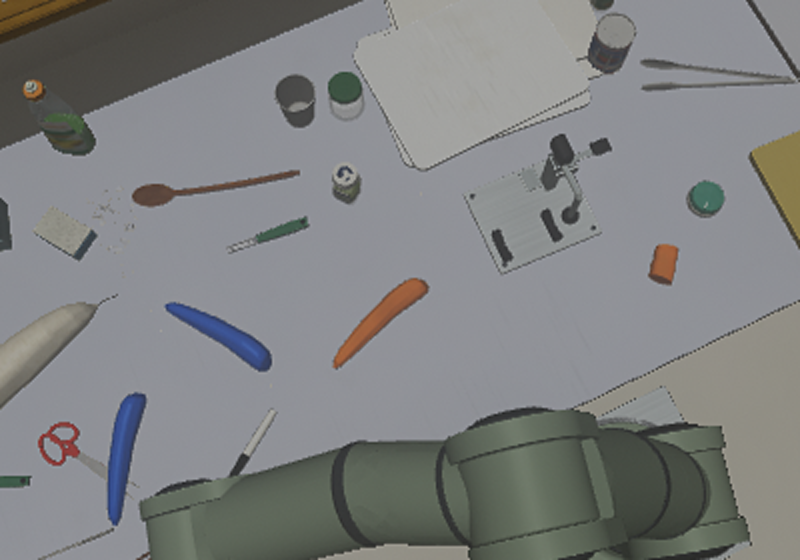

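```bash
cat > fit.py <<'E'
from h import *
from scipy.optimize import minimize
d=np.load('top0.npz')['d'];ds=np.load('side0.npz')['d']
P=np.vstack([cloud('top',d)])
box=(P[:,0]>.38)&(P[:,0]<.72)&(P[:,1]>-.32)&(P[:,1]<.12);Q=P[box]
on=(Q[:,2]>.006)&(Q[:,2]<.045)
print('plate z',np.median(Q[(Q[:,2]>.007)&(Q[:,2]<.02),2]),'table z',np.median(Q[Q[:,2]<.006,2]))
def cost(p):
    c,s=np.cos(p[2]),np.sin(p[2]);x=Q[:,0]-p[0];y=Q[:,1]-p[1]
    X=c*x+s*y;Y=-s*x+c*y
    m=np.minimum(np.minimum(X+.125,.045-X),np.minimum(Y+.05,.156-Y))
    sg=np.clip(m/.004,-1,1)
    return -np.sum(sg*np.where(on,1,-1)*((Q[:,2]<.045)))
best=min((minimize(cost,[.57,-.14,a],method='Nelder-Mead',options=dict(initial_simplex=[[.57,-.14,a],[.59,-.14,a],[.57,-.12,a],[.57,-.14,a+.1]])) for a in np.arange(-.6,.61,.1)),key=lambda r:r.fun)
print('stand',best.x.round(4),best.fun)
for cam,dd in [('top',d),('side',ds)]:
    p=cloud(cam,dd);m=(p[:,0]>.5)&(p[:,0]<.65)&(p[:,1]>-.2)&(p[:,1]<-.08)&(p[:,2]>.165)
    p=p[m];print(cam,'handle',len(p),p.mean(0).round(4),p.min(0).round(3),p.max(0).round(3))
    p=p[p[:,2]>np.percentile(p[:,2],90)-.006];print(' topface',p.mean(0).round(4),len(p))
    p=cloud(cam,dd);m=(p[:,0]>.38)&(p[:,0]<.55)&(p[:,1]>.12)&(p[:,1]<.38)&(p[:,2]>.008)
    p=p[m];xy=p[:,:2].astype(np.float32);(cx,cy),(w,h),a=cv2.minAreaRect(xy)
    u,sv,vt=np.linalg.svd(xy-xy.mean(0),full_matrices=False);ax=vt[0]
    t=(xy-xy.mean(0))@ax;n=(xy-xy.mean(0))@vt[1]
    print(cam,'carrot',cx,cy,w,h,'axis',ax,'t',t.min(),t.max())
    for lo in np.arange(t.min(),t.max(),.025):
        k=(t>=lo)&(t<lo+.025);q=xy[k]
        print(' ',lo.round(3),'mid',(xy.mean(0)+ax*(lo+.0125)+vt[1]*(n[k].min()+n[k].max())/2).round(3),'w',np.ptp(n[k]).round(3),'ztop',p[k,2].max().round(3))
E
python3 fit.py
```

```text
plate z 0.012270456689458632 table z -0.00015491529427608274
stand [ 0.5735 -0.1464 -0.0362] -6460.560776908247
top handle 123 [ 0.5693 -0.1424  0.1875] [ 0.549 -0.158  0.165] [ 0.595 -0.132  0.201]
 topface [ 0.5721 -0.1442  0.1942] 57
top carrot 0.4631742238998413 0.24723674356937408 0.25684669613838196 0.16643813252449036 axis [-0.22401142  0.97458655] t -0.12381421 0.14174563
  -0.124 mid [0.465 0.13 ] w 0.157 ztop 0.025
  -0.099 mid [0.459 0.155] w 0.152 ztop 0.05
  -0.074 mid [0.466 0.182] w 0.146 ztop 0.054
  -0.049 mid [0.463 0.207] w 0.159 ztop 0.047
  -0.024 mid [0.46  0.232] w 0.16 ztop 0.049
  0.001 mid [0.465 0.258] w 0.114 ztop 0.044
  0.026 mid [0.468 0.285] w 0.141 ztop 0.043
  0.051 mid [0.464 0.31 ] w 0.174 ztop 0.038
  0.076 mid [0.479 0.339] w 0.115 ztop 0.036
  0.101 mid [0.452 0.358] w 0.143 ztop 0.027
  0.126 mid [0.403 0.373] w 0.022 ztop 0.011
side handle 233 [ 0.5662 -0.1528  0.1827] [ 0.545 -0.164  0.165] [ 0.591 -0.133  0.197]
 topface [ 0.5681 -0.15    0.1928] 85
side carrot 0.42832958698272705 0.23747777938842773 0.10253332555294037 0.22053803503513336 axis [ 0.3083727  -0.95126563] t -0.13870032 0.08208823
  -0.139 mid [0.428 0.342] w 0.015 ztop 0.027
  -0.114 mid [0.436 0.319] w 0.023 ztop 0.032
  -0.089 mid [0.445 0.295] w 0.025 ztop 0.037
  -0.064 mid [0.454 0.272] w 0.029 ztop 0.04
  -0.039 mid [0.461 0.248] w 0.034 ztop 0.041
  -0.014 mid [0.438 0.214] w 0.103 ztop 0.045
  0.011 mid [0.477 0.201] w 0.032 ztop 0.048
  0.036 mid [0.485 0.177] w 0.038 ztop 0.047
  0.061 mid [0.491 0.153] w 0.041 ztop 0.046
```

```bash
cat >> h.py <<'E'
S=np.array([.5725,-.146]);YAW=-.036
def s2w(x,y,z):
    c,s=np.cos(YAW),np.sin(YAW);return [S[0]+c*x-s*y,S[1]+s*x+c*y,z]
def w2s(p):
    c,s=np.cos(YAW),np.sin(YAW);d=np.array(p)[...,:2]-S;return np.stack([c*d[...,0]+s*d[...,1],-s*d[...,0]+c*d[...,1]],-1)
def down(a):
    "rpy of tool pointing down with tool y at world angle a"
    y=np.array([np.cos(a),np.sin(a),0]);x=np.array([0,0,-1.]);return Ro.from_matrix(np.stack([x,y,np.cross(x,y)],1)).as_euler('xyz')
E
python3 - <<'E' 2>/dev/null
from h import *
rel([.46,.25,.32],down(np.pi/2+YAW))
print(s2w(0,0,.2),s2w(-.08,.079,0),s2w(0,-.088,0))
E
```

```text
shift [-0.2218 -0.5961  0.8827] turn [-0.0472  0.     -0.    ]
[np.float64(0.5725), np.float64(-0.146), 0.2] [np.float64(0.4953952201373275), np.float64(-0.06417180851119328), 0] [np.float64(0.5693326842436596), np.float64(-0.23394298215832593), 0]
```

Request:
{"api": "servo_tool", "payload": {
  "targets": [
    {"x": -0.11,"y": -0.3,"z": 0.44,"wx": -0.024},
    {"x": -0.22,"y": -0.6,"z": 0.88,"wx": -0.047},
    {"x": -0.22,"y": -0.6,"z": 0.88,"wx": -0.047},
    {"x": -0.22,"y": -0.6,"z": 0.88,"wx": -0.047},
    {"x": -0.22,"y": -0.6,"z": 0.88,"wx": -0.047},
    {"x": -0.22,"y": -0.6,"z": 0.88,"wx": -0.047},
    {"x": -0.22,"y": -0.6,"z": 0.88,"wx": -0.047},
    {"x": -0.22,"y": -0.6,"z": 0.88,"wx": -0.047},
    {"x": -0.22,"y": -0.6,"z": 0.88,"wx": -0.047},
    {"x": -0.22,"y": -0.6,"z": 0.88,"wx": -0.047}
  ],
  "grip": 1
}}

```text
$.targets[0]: bad value
```

```bash
python3 - <<'E' 2>/dev/null
from h import *
st()
im,d=bot.grab_frame('wrist');np.savez('w1.npz',im=im,d=d)
P=cloud('wrist',d,None);K=bot.get_calibration('wrist');np.savez('w1c.npz',**{k:np.array(v) for k,v in K.items()})
for r in bot.trace('wrist','carrot')[:3]:
    m=r['mask'];p=cloud('wrist',d,m)
    xy=p[:,:2];c=xy.mean(0);vt=np.linalg.svd(xy-c,full_matrices=False)[2];ax=vt[0];ax=-ax if ax[1]>0 else ax
    t=(xy-c)@ax;n=(xy-c)@np.array([-ax[1],ax[0]])
    print(r['confidence'],r['pixel'],c.round(4),'ax',ax.round(3),np.arctan2(ax[1],ax[0]),np.percentile(t,[.5,99.5]).round(3),'colour',im[m].mean(0))
    for lo in np.arange(t.min(),t.max(),.025):
        k=(t>=lo)&(t<lo+.025)
        print(' ',lo.round(3),'mid',(c+ax*(lo+.0125)+np.array([-ax[1],ax[0]])*(n[k].min()+n[k].max())/2).round(3),'w',np.ptp(n[k]).round(3),'ztop',p[k,2].max().round(3))
save('w1.png',im)
rel(s2w(0,0,.30),down(np.pi/2+YAW))
E
```

```text
t 1.2 p [0.2042 0.5907 0.2313] rpy [1.132 1.571 0.799] F [-0.4  0.1 -0.4] w 0.0857 q [-1.31  0.52 -0.04  1.6   0.02  1.02 -0.11]
0.67 [559.3, 328.6] [0.3973 0.7653] ax [ 0.874 -0.486] -0.5070168175244363 [-0.072  0.067] colour [24.76206226 46.90194553 98.2807393 ]
  -0.105 mid [0.221 0.639] w 0.0 ztop 0.286
  -0.08 mid [0.339 0.801] w 0.019 ztop 0.023
  -0.055 mid [0.362 0.79 ] w 0.026 ztop 0.029
  -0.03 mid [0.388 0.785] w 0.044 ztop 0.034
  -0.005 mid [0.406 0.766] w 0.031 ztop 0.037
  0.02 mid [0.427 0.753] w 0.031 ztop 0.039
  0.045 mid [0.449 0.741] w 0.032 ztop 0.041
  0.07 mid [0.484 0.752] w 0.037 ztop 0.04
shift [-0.1718 -1.4399  1.472 ] turn [-0.0472 -0.     -0.    ]
```

View pics/w1.png

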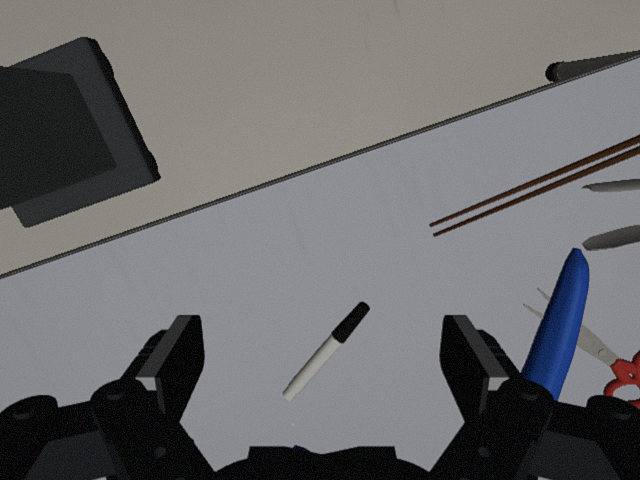

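The wrist view, taken before any motion, shows only the blue look-alike at (559,328) and a pen at (325,350). The move was refused, so I'm sending it again with all six keys.

Request:
{"api": "servo_tool", "payload": {
  "targets": [
    {"x": -0.11,"y": -0.3,"z": 0.44,"wx": -0.024,"wy": 0,"wz": 0},
    {"x": -0.22,"y": -0.6,"z": 0.88,"wx": -0.047,"wy": 0,"wz": 0},
    {"x": -0.22,"y": -0.6,"z": 0.88,"wx": -0.047,"wy": 0,"wz": 0},
    {"x": -0.22,"y": -0.6,"z": 0.88,"wx": -0.047,"wy": 0,"wz": 0},
    {"x": -0.22,"y": -0.6,"z": 0.88,"wx": -0.047,"wy": 0,"wz": 0},
    {"x": -0.22,"y": -0.6,"z": 0.88,"wx": -0.047,"wy": 0,"wz": 0},
    {"x": -0.22,"y": -0.6,"z": 0.88,"wx": -0.047,"wy": 0,"wz": 0},
    {"x": -0.22,"y": -0.6,"z": 0.88,"wx": -0.047,"wy": 0,"wz": 0}
  ],
  "grip": 1
}}

```text
clock: 2.3
position: [0.4611, 0.245, 0.3203]
tool_rot: [-0.045, 1.569, -0.089]
force: [-0.8, 1.0, -0.3]
grip_width: 0.0851
```

```bash
cat > wc.py <<'E'
from h import *
import sys
st()
im,d=bot.grab_frame('wrist')
for r in bot.trace('wrist','carrot')[:3]:
    m=r['mask'];p=cloud('wrist',d,m);p=p[(p[:,2]>.006)&(p[:,2]<.12)]
    xy=p[:,:2];c=xy.mean(0);vt=np.linalg.svd(xy-c,full_matrices=False)[2];ax=vt[0];ax=-ax if ax[1]>0 else ax
    t=(xy-c)@ax;nn=np.array([-ax[1],ax[0]]);n=(xy-c)@nn
    print(r['confidence'],r['pixel'],c.round(4),'ax',ax.round(3),np.arctan2(ax[1],ax[0]),np.percentile(t,[.5,99.5]).round(3),'colour',im[m].mean(0).round())
    for lo in np.arange(t.min(),t.max(),.025):
        k=(t>=lo)&(t<lo+.025);a,b=np.percentile(n[k],[2,98])
        print(' ',lo.round(3),'mid',(c+ax*(lo+.0125)+nn*(a+b)/2).round(3),'w',round(b-a,3),'ztop',np.percentile(p[k,2],98).round(3))
save(sys.argv[1],im)
E
python3 wc.py w2.png 2>&1; python3 - <<'E' 2>/dev/null
from h import *
rel(s2w(0,0,.30),down(np.pi/2+YAW))
E
```

```text
t 2.3 p [0.4611 0.245  0.3203] rpy [-0.045  1.569 -0.089] F [-0.8  1.  -0.3] w 0.0851 q [-0.63  0.27  0.03  1.76 -0.01  1.12  0.93]
0.88 [553.9, 242.2] [0.5397 0.5037] ax [-0.823 -0.567] -2.538189789772079 [-0.128  0.08 ] colour [ 26.  49. 103.]
  -0.134 mid [0.636 0.578] w 0.023 ztop 0.025
  -0.109 mid [0.617 0.562] w 0.027 ztop 0.03
  -0.084 mid [0.597 0.546] w 0.031 ztop 0.034
  -0.059 mid [0.578 0.53 ] w 0.033 ztop 0.037
  -0.034 mid [0.558 0.516] w 0.034 ztop 0.039
  -0.009 mid [0.538 0.501] w 0.035 ztop 0.042
  0.016 mid [0.516 0.488] w 0.038 ztop 0.044
  0.041 mid [0.494 0.475] w 0.039 ztop 0.043
  0.066 mid [0.472 0.464] w 0.033 ztop 0.038
0.8 [318.9, 187.9] [0.4625 0.25  ] ax [ 0.311 -0.95 ] -1.2546393454182077 [-0.115  0.098] colour [131.  74.  40.]
  -0.12 mid [0.427 0.351] w 0.02 ztop 0.023
  -0.095 mid [0.436 0.328] w 0.026 ztop 0.029
  -0.07 mid [0.446 0.305] w 0.03 ztop 0.033
  -0.045 mid [0.455 0.282] w 0.033 ztop 0.036
  -0.02 mid [0.464 0.258] w 0.034 ztop 0.038
  0.005 mid [0.472 0.234] w 0.036 ztop 0.041
  0.03 mid [0.479 0.21 ] w 0.039 ztop 0.043
  0.055 mid [0.485 0.186] w 0.04 ztop 0.043
  0.08 mid [0.489 0.161] w 0.035 ztop 0.042
shift [ 0.0481 -0.9749  0.3227] turn [-0.0004  0.     -0.    ]
```

View pics/w2.png

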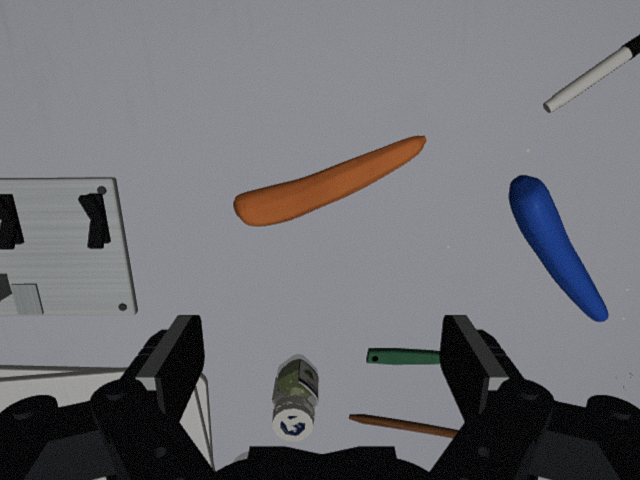

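The orange carrot is at (319,188) with its thick end left at (245,208). The blue decoy at (554,242) isn't meant. Next is the handle.

Request:
{"api": "servo_tool", "payload": {
  "targets": [
    {"x": 0.0,"y": -0.975,"z": 0.323,"wx": 0,"wy": 0,"wz": 0},
    {"x": 0.0,"y": -0.975,"z": 0.323,"wx": 0,"wy": 0,"wz": 0},
    {"x": 0.0,"y": -0.975,"z": 0.323,"wx": 0,"wy": 0,"wz": 0},
    {"x": 0.0,"y": -0.975,"z": 0.323,"wx": 0,"wy": 0,"wz": 0},
    {"x": 0.0,"y": -0.975,"z": 0.323,"wx": 0,"wy": 0,"wz": 0},
    {"x": 0.02,"y": -0.975,"z": 0.323,"wx": 0,"wy": 0,"wz": 0},
    {"x": 0.05,"y": -0.975,"z": 0.323,"wx": 0,"wy": 0,"wz": 0},
    {"x": 0.05,"y": -0.975,"z": 0.323,"wx": 0,"wy": 0,"wz": 0},
    {"x": 0.05,"y": -0.975,"z": 0.323,"wx": 0,"wy": 0,"wz": 0},
    {"x": 0.05,"y": -0.975,"z": 0.323,"wx": 0,"wy": 0,"wz": 0}
  ]
}}

```text
clock: 3.65
position: [0.5729, -0.1443, 0.2996]
tool_rot: [1.033, 1.57, 0.997]
force: [-0.4, -0.3, -1.1]
grip_width: 0.0853
```

```bash
python3 - <<'E' 2>&1
from h import *
st()
im,d=bot.grab_frame('wrist')
p=cloud('wrist',d);c=S
m=(np.abs(p[:,0]-c[0])<.06)&(np.abs(p[:,1]-c[1])<.05)&(p[:,2]>.165)&(p[:,2]<.215);p=p[m]
print('n',len(p))
if len(p): print('handle',((np.percentile(p,2,0)+np.percentile(p,98,0))/2).round(4),np.percentile(p,2,0).round(3),np.percentile(p,98,0).round(3))
save('w3.png',im);rel(s2w(0,0,.157),down(np.pi/2+YAW))
E
```

```text
<sys>:0: UserWarning: Gimbal lock detected. Setting third angle to zero since it is not possible to uniquely determine all angles.
t 3.65 p [ 0.5729 -0.1443  0.2996] rpy [1.033 1.57  0.997] F [-0.4 -0.3 -1.1] w 0.0853 q [-0.02  0.41  0.23  1.62 -0.1   1.12  1.77]
n 2695
handle [ 0.5692 -0.1461  0.1827] [ 0.548 -0.158  0.171] [ 0.591 -0.135  0.194]
shift [ 0.3566 -0.0037 -0.0009] turn [-0.0001  0.0001 -0.0001]
```

View pics/w3.png

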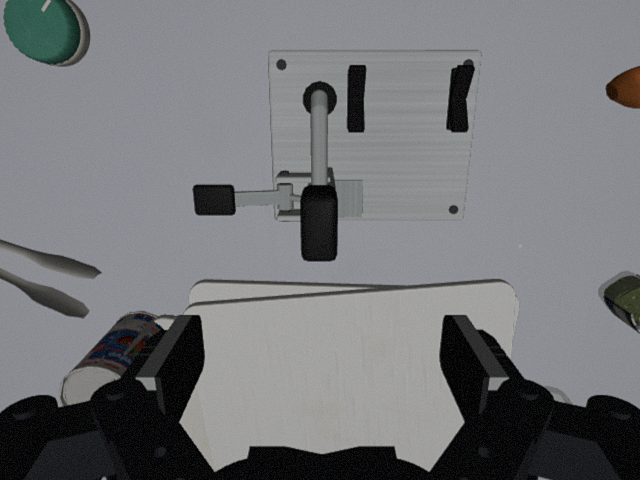

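Handle at (320,222), pad at (320,98), lever at (213,200), V rests at (357,98) and (460,98). The layout matches the fit, so I'm going down onto the handle.

Request:
{"api": "servo_tool", "payload": {
  "targets": [
    {"x": 0.1,"y": -0.004,"z": -0.005,"wx": 0,"wy": 0,"wz": 0},
    {"x": 0.2,"y": -0.004,"z": -0.005,"wx": 0,"wy": 0,"wz": 0},
    {"x": 0.3,"y": -0.004,"z": -0.005,"wx": 0,"wy": 0,"wz": 0},
    {"x": 0.355,"y": -0.004,"z": -0.005,"wx": 0,"wy": 0,"wz": 0},
    {"x": 0.355,"y": -0.004,"z": -0.005,"wx": 0,"wy": 0,"wz": 0},
    {"x": 0.355,"y": -0.004,"z": -0.005,"wx": 0,"wy": 0,"wz": 0}
  ]
}}

```text
clock: 4.45
position: [0.5715, -0.1458, 0.1589]
tool_rot: [0.278, 1.569, 0.242]
force: [-0.3, 0.7, 0.4]
grip_width: 0.0852
```

Request:
{"api": "servo_tool", "payload": {
  "targets": [
    {"x": 0,"y": 0,"z": 0,"wx": 0,"wy": 0,"wz": 0},
    {"x": 0,"y": 0,"z": 0,"wx": 0,"wy": 0,"wz": 0},
    {"x": 0,"y": 0,"z": 0,"wx": 0,"wy": 0,"wz": 0},
    {"x": 0,"y": 0,"z": 0,"wx": 0,"wy": 0,"wz": 0},
    {"x": 0,"y": 0,"z": 0,"wx": 0,"wy": 0,"wz": 0},
    {"x": 0,"y": 0,"z": 0,"wx": 0,"wy": 0,"wz": 0},
    {"x": 0,"y": 0,"z": 0,"wx": 0,"wy": 0,"wz": 0},
    {"x": 0,"y": 0,"z": 0,"wx": 0,"wy": 0,"wz": 0}
  ],
  "grip": -1,
  "squeeze": 60
}}

```text
clock: 5.45
position: [0.5716, -0.1462, 0.1593]
tool_rot: [0.128, 1.568, 0.091]
force: [-0.5, -0.8, 6.1]
grip_width: 0.0234
```

Request:
{"api": "servo_tool", "payload": {
  "targets": [
    {"x": -0.01,"y": 0,"z": 0,"wx": 0,"wy": 0,"wz": 0},
    {"x": -0.02,"y": 0,"z": 0,"wx": 0,"wy": 0,"wz": 0},
    {"x": -0.03,"y": 0,"z": 0,"wx": 0,"wy": 0,"wz": 0},
    {"x": -0.04,"y": 0,"z": 0,"wx": 0,"wy": 0,"wz": 0},
    {"x": -0.05,"y": 0,"z": 0,"wx": 0,"wy": 0,"wz": 0},
    {"x": -0.06,"y": 0,"z": 0,"wx": 0,"wy": 0,"wz": 0},
    {"x": -0.07,"y": 0,"z": 0,"wx": 0,"wy": 0,"wz": 0},
    {"x": -0.08,"y": 0,"z": 0,"wx": 0,"wy": 0,"wz": 0},
    {"x": -0.09,"y": 0,"z": 0,"wx": 0,"wy": 0,"wz": 0},
    {"x": -0.1,"y": 0,"z": 0,"wx": 0,"wy": 0,"wz": 0},
    {"x": -0.11,"y": 0,"z": 0,"wx": 0,"wy": 0,"wz": 0},
    {"x": -0.12,"y": 0,"z": 0,"wx": 0,"wy": 0,"wz": 0}
  ]
}}

```text
clock: 6.95
position: [0.5715, -0.1461, 0.2072]
tool_rot: [0.109, 1.568, 0.073]
force: [5.6, -1.3, -13.4]
grip_width: 0.0236
```

Request:
{"api": "servo_tool", "payload": {
  "targets": [
    {"x": -0.01,"y": 0,"z": 0,"wx": 0,"wy": 0,"wz": 0},
    {"x": -0.02,"y": 0,"z": 0,"wx": 0,"wy": 0,"wz": 0},
    {"x": -0.03,"y": 0,"z": 0,"wx": 0,"wy": 0,"wz": 0},
    {"x": -0.04,"y": 0,"z": 0,"wx": 0,"wy": 0,"wz": 0},
    {"x": -0.05,"y": 0,"z": 0,"wx": 0,"wy": 0,"wz": 0},
    {"x": -0.06,"y": 0,"z": 0,"wx": 0,"wy": 0,"wz": 0},
    {"x": -0.07,"y": 0,"z": 0,"wx": 0,"wy": 0,"wz": 0},
    {"x": -0.08,"y": 0,"z": 0,"wx": 0,"wy": 0,"wz": 0},
    {"x": -0.09,"y": 0,"z": 0,"wx": 0,"wy": 0,"wz": 0},
    {"x": -0.1,"y": 0,"z": 0,"wx": 0,"wy": 0,"wz": 0},
    {"x": -0.105,"y": 0,"z": 0,"wx": 0,"wy": 0,"wz": 0}
  ]
}}

```text
clock: 8.32
position: [0.5715, -0.1461, 0.2493]
tool_rot: [0.057, 1.568, 0.021]
force: [6.5, -1.9, -12.5]
grip_width: 0.0234
```

Request:
{"api": "servo_tool", "payload": {
  "targets": [
    {"x": 0,"y": 0,"z": 0,"wx": 0,"wy": 0,"wz": 0},
    {"x": 0,"y": 0,"z": 0,"wx": 0,"wy": 0,"wz": 0},
    {"x": 0,"y": 0,"z": 0,"wx": 0,"wy": 0,"wz": 0},
    {"x": 0,"y": 0,"z": 0,"wx": 0,"wy": 0,"wz": 0},
    {"x": 0,"y": 0,"z": 0,"wx": 0,"wy": 0,"wz": 0},
    {"x": 0,"y": 0,"z": 0,"wx": 0,"wy": 0,"wz": 0},
    {"x": -0.15,"y": 0,"z": 0,"wx": 0,"wy": 0,"wz": 0},
    {"x": -0.25,"y": 0,"z": 0,"wx": 0,"wy": 0,"wz": 0},
    {"x": -0.25,"y": 0,"z": 0,"wx": 0,"wy": 0,"wz": 0}
  ],
  "grip": 1
}}

```text
clock: 9.45
position: [0.5722, -0.1465, 0.3521]
tool_rot: [-0.042, 1.563, -0.078]
force: [-0.1, 0.5, -0.3]
grip_width: 0.0856
```

```bash
python3 - <<'E' 2>/dev/null
from h import *
st()
for cam in ['wrist','side']:
    im,d=bot.grab_frame(cam);p=cloud(cam,d)
    m=(np.abs(p[:,0]-.5705)<.04)&(np.abs(p[:,1]+.146)<.03)&(p[:,2]>.2)&(p[:,2]<.31);p=p[m]
    if len(p): print(cam,len(p),'handle top z',np.percentile(p[:,2],[50,90,97]).round(4),'rail ~',np.percentile(p[:,2],95)-.193)
# carrot grasp: chord
tip=np.array([.424,.361]);butt=np.array([.494,.152]);ax=(butt-tip)/np.linalg.norm(butt-tip);a=np.arctan2(ax[1],ax[0]);print('carrot ang',a)
g=np.array([.4655,.252])
for jaw in (a+np.pi/2,):
    rel([g[0],g[1],.25],down(jaw))
E
```

```text
t 9.45 p [ 0.5722 -0.1465  0.3521] rpy [-0.042  1.563 -0.078] F [-0.1  0.5 -0.3] w 0.0856 q [-0.02  0.37  0.24  1.55 -0.09  1.23  1.77]
wrist 4063 handle top z [0.2746 0.2759 0.2763] rail ~ 0.08318591654578988
side 450 handle top z [0.2529 0.2774 0.2791] rail ~ 0.08570397607604374
carrot ang -1.247611053153118
shift [ 0.2469  0.9848 -0.3005] turn [ 0.1928  0.0003 -0.0003]
```

Rail is held at about 0.084, which looks like the top notch. Next I'm moving above the carrot.

Request:
{"api": "servo_tool", "payload": {
  "targets": [
    {"x": 0.0,"y": 0.2,"z": -0.06,"wx": 0.03,"wy": 0,"wz": 0},
    {"x": 0.05,"y": 0.4,"z": -0.12,"wx": 0.06,"wy": 0,"wz": 0},
    {"x": 0.15,"y": 0.6,"z": -0.2,"wx": 0.09,"wy": 0,"wz": 0},
    {"x": 0.247,"y": 0.8,"z": -0.25,"wx": 0.12,"wy": 0,"wz": 0},
    {"x": 0.35,"y": 0.987,"z": -0.3,"wx": 0.15,"wy": 0,"wz": 0},
    {"x": 0.45,"y": 0.987,"z": -0.3,"wx": 0.18,"wy": 0,"wz": 0},
    {"x": 0.5,"y": 0.987,"z": -0.3,"wx": 0.193,"wy": 0,"wz": 0},
    {"x": 0.5,"y": 0.987,"z": -0.3,"wx": 0.193,"wy": 0,"wz": 0},
    {"x": 0.5,"y": 0.987,"z": -0.3,"wx": 0.193,"wy": 0,"wz": 0},
    {"x": 0.5,"y": 0.987,"z": -0.3,"wx": 0.193,"wy": 0,"wz": 0},
    {"x": 0.5,"y": 0.987,"z": -0.3,"wx": 0.193,"wy": 0,"wz": 0}
  ]
}}

```text
clock: 10.92
position: [0.4667, 0.2518, 0.1494]
tool_rot: [1.349, 1.567, 0.099]
force: [0.3, 0.4, 0.6]
grip_width: 0.0852
```

```bash
python3 - <<'E' 2>/dev/null
from h import *
st();rel([.4655,.254,.008],down(.323))
E
```

```text
t 10.925 p [0.4667 0.2518 0.1494] rpy [1.349 1.567 0.099] F [0.3 0.4 0.6] w 0.0852 q [-0.8   0.5   0.26  1.94 -0.19  0.73 -0.11]
shift [ 0.3536 -0.0024 -0.0066] turn [-0.0004  0.0001 -0.0006]
```

Request:
{"api": "servo_tool", "payload": {
  "targets": [
    {"x": 0.12,"y": -0.002,"z": -0.007,"wx": 0,"wy": 0,"wz": 0},
    {"x": 0.23,"y": -0.002,"z": -0.007,"wx": 0,"wy": 0,"wz": 0},
    {"x": 0.31,"y": -0.002,"z": -0.007,"wx": 0,"wy": 0,"wz": 0},
    {"x": 0.352,"y": -0.002,"z": -0.007,"wx": 0,"wy": 0,"wz": 0},
    {"x": 0.352,"y": -0.002,"z": -0.007,"wx": 0,"wy": 0,"wz": 0},
    {"x": 0.352,"y": -0.002,"z": -0.007,"wx": 0,"wy": 0,"wz": 0}
  ]
}}

```text
clock: 11.68
position: [0.4664, 0.2544, 0.0099]
tool_rot: [1.496, 1.566, 0.245]
force: [-0.7, 0.4, 0.5]
grip_width: 0.0853
```

Request:
{"api": "servo_tool", "payload": {
  "targets": [
    {"x": 0,"y": 0,"z": 0,"wx": 0,"wy": 0,"wz": 0},
    {"x": 0,"y": 0,"z": 0,"wx": 0,"wy": 0,"wz": 0},
    {"x": 0,"y": 0,"z": 0,"wx": 0,"wy": 0,"wz": 0},
    {"x": 0,"y": 0,"z": 0,"wx": 0,"wy": 0,"wz": 0},
    {"x": 0,"y": 0,"z": 0,"wx": 0,"wy": 0,"wz": 0},
    {"x": 0,"y": 0,"z": 0,"wx": 0,"wy": 0,"wz": 0},
    {"x": -0.1,"y": 0,"z": 0,"wx": 0,"wy": 0,"wz": 0},
    {"x": -0.16,"y": 0,"z": 0,"wx": 0,"wy": 0,"wz": 0},
    {"x": -0.16,"y": 0,"z": 0,"wx": 0,"wy": 0,"wz": 0},
    {"x": -0.16,"y": 0,"z": 0,"wx": 0,"wy": 0,"wz": 0}
  ],
  "grip": -1,
  "squeeze": 40
}}

```text
clock: 12.92
position: [0.4657, 0.2542, 0.0733]
tool_rot: [1.464, 1.566, 0.214]
force: [0.0, -0.0, -1.6]
grip_width: 0.0378
```

```bash
python3 wc.py w4.png 2>/dev/null
python3 - <<'E' 2>/dev/null
from h import *
rel(s2w(-.08,.16,.075),down(YAW));rel(s2w(-.08,.078,.06),down(YAW))
E
```

```text
t 12.925 p [0.4657 0.2542 0.0733] rpy [1.464 1.566 0.214] F [ 0.  -0.  -1.6] w 0.0378 q [-0.77  0.62  0.22  1.98 -0.23  0.56 -0.07]
0.89 [319.4, 252.0] [0.4544 0.2866] ax [ 0.358 -0.934] -1.204153627223127 [-0.074  0.075] colour [147.  84.  45.]
  -0.077 mid [0.43  0.346] w 0.02 ztop 0.087
  -0.052 mid [0.44  0.323] w 0.025 ztop 0.092
  -0.027 mid [0.45 0.3 ] w 0.029 ztop 0.096
  -0.002 mid [0.459 0.277] w 0.032 ztop 0.099
  0.023 mid [0.467 0.254] w 0.033 ztop 0.101
  0.048 mid [0.475 0.23 ] w 0.036 ztop 0.103
  0.073 mid [0.483 0.206] w 0.041 ztop 0.097
shift [-0.005  -0.1088  0.5888] turn [ 0.0567  0.     -0.0006]
shift [ 0.0324 -0.1804  0.7809] turn [ 0.0567  0.     -0.0006]
```

View pics/w4.png

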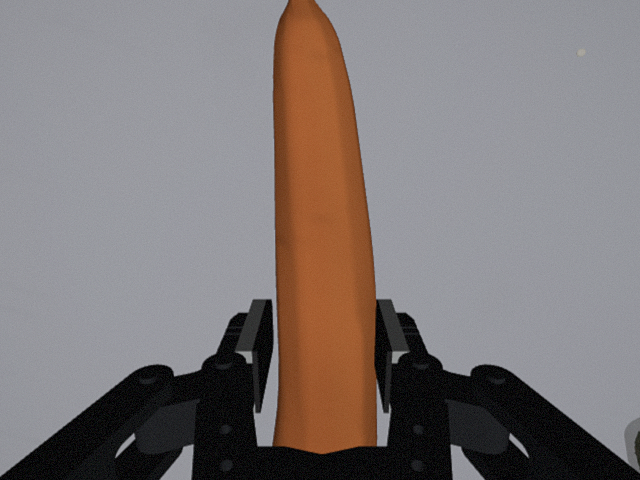

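Carrot is held centrally with its tip at the top of the image (303,5). I'm carrying it in over the far rest, then sliding it under the pad.

Request:
{"api": "servo_tool", "payload": {
  "targets": [
    {"x": 0,"y": -0.02,"z": 0.1,"wx": 0.02,"wy": 0,"wz": 0},
    {"x": 0.01,"y": -0.05,"z": 0.22,"wx": 0.04,"wy": 0,"wz": 0},
    {"x": 0.03,"y": -0.08,"z": 0.34,"wx": 0.057,"wy": 0,"wz": 0},
    {"x": 0.033,"y": -0.1,"z": 0.46,"wx": 0.057,"wy": 0,"wz": 0},
    {"x": 0.033,"y": -0.109,"z": 0.56,"wx": 0.057,"wy": 0,"wz": 0},
    {"x": 0.033,"y": -0.109,"z": 0.589,"wx": 0.057,"wy": 0,"wz": 0},
    {"x": 0.033,"y": -0.109,"z": 0.589,"wx": 0.057,"wy": 0,"wz": 0},
    {"x": 0.033,"y": -0.109,"z": 0.589,"wx": 0.057,"wy": 0,"wz": 0},
    {"x": 0.033,"y": -0.109,"z": 0.589,"wx": 0.057,"wy": 0,"wz": 0}
  ]
}}

```text
clock: 14.15
position: [0.4981, 0.0179, 0.0597]
tool_rot: [1.8, 1.567, 0.193]
force: [0.5, 0.5, -0.6]
grip_width: 0.0379
```

```bash
python3 - <<'E' 2>/dev/null
from h import *
s=st();print(w2s(s['position']));rel(s2w(-.081,.078,.06),down(YAW))
im,d=bot.grab_frame('wrist');p=cloud('wrist',d);q=w2s(p)
im2,d2=bot.grab_frame('side')
# pad check from side cloud
ps=cloud('side',d2);qs=w2s(ps);m=(np.abs(qs[:,0]+.08)<.025)&(np.abs(qs[:,1])<.02)&(ps[:,2]>.1)&(ps[:,2]<.25)
print('pad/rod z',np.percentile(ps[m,2],[1,50,99]).round(3), qs[m].mean(0).round(3),m.sum())
save('s5.png',cv2.resize(im2[180:340,260:460],(800,640))[:600])
E
```

```text
t 14.15 p [0.4981 0.0179 0.0597] rpy [1.8   1.567 0.193] F [ 0.5  0.5 -0.6] w 0.0379 q [-0.34  0.61  0.25  2.07 -0.31  0.49  0.1 ]
[-0.08023542  0.16110381]
shift [-0.001  -0.0018  0.2078] turn [-0.0001 -0.0001 -0.0006]
pad/rod z [0.123 0.175 0.236] [-0.082 -0.004] 291
```

View pics/s5.png

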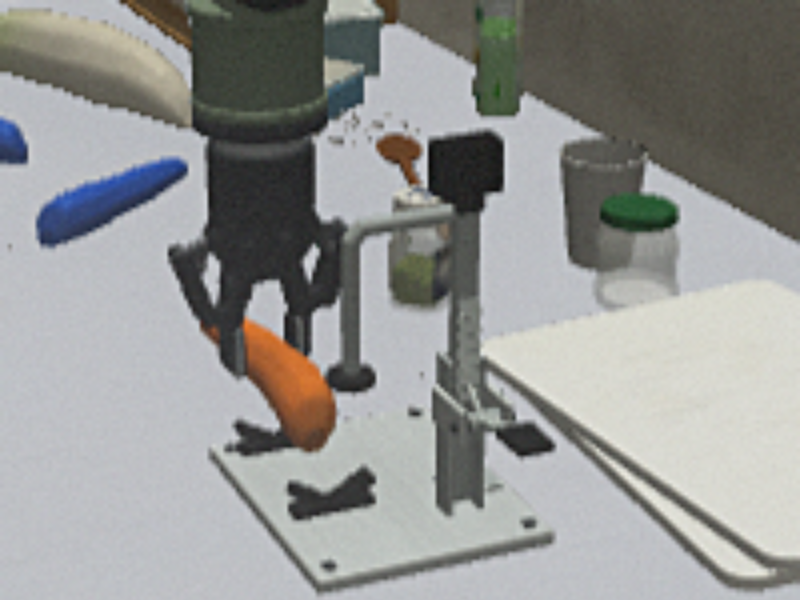

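Carrot at (290,390) is in line with the rests, and the pad at (350,378) is clear above it. Now slide in, then lower.

Request:
{"api": "servo_tool", "payload": {
  "targets": [
    {"x": 0,"y": -0.001,"z": 0.06,"wx": 0,"wy": 0,"wz": 0},
    {"x": 0,"y": -0.001,"z": 0.12,"wx": 0,"wy": 0,"wz": 0},
    {"x": 0,"y": -0.001,"z": 0.18,"wx": 0,"wy": 0,"wz": 0},
    {"x": 0,"y": -0.001,"z": 0.208,"wx": 0,"wy": 0,"wz": 0},
    {"x": 0,"y": -0.001,"z": 0.208,"wx": 0,"wy": 0,"wz": 0},
    {"x": 0.02,"y": -0.001,"z": 0.208,"wx": 0,"wy": 0,"wz": 0},
    {"x": 0.04,"y": -0.001,"z": 0.208,"wx": 0,"wy": 0,"wz": 0},
    {"x": 0.05,"y": -0.001,"z": 0.208,"wx": 0,"wy": 0,"wz": 0},
    {"x": 0.055,"y": -0.001,"z": 0.208,"wx": 0,"wy": 0,"wz": 0},
    {"x": 0.055,"y": -0.001,"z": 0.208,"wx": 0,"wy": 0,"wz": 0}
  ]
}}

```text
clock: 15.5
position: [0.4948, -0.0656, 0.0376]
tool_rot: [1.759, 1.567, 0.152]
force: [0.1, -0.6, -1.8]
grip_width: 0.0378
```

Request:
{"api": "servo_tool", "payload": {
  "targets": [
    {"x": 0.004,"y": 0,"z": 0,"wx": 0,"wy": 0,"wz": 0},
    {"x": 0.007,"y": 0,"z": 0,"wx": 0,"wy": 0,"wz": 0},
    {"x": 0.01,"y": 0,"z": 0,"wx": 0,"wy": 0,"wz": 0},
    {"x": 0.01,"y": 0,"z": 0,"wx": 0,"wy": 0,"wz": 0}
  ]
}}

```text
clock: 16.0
position: [0.4964, -0.0656, 0.0351]
tool_rot: [1.719, 1.564, 0.111]
force: [-1.4, 1.8, 29.7]
grip_width: 0.0382
```

Request:
{"api": "servo_tool", "payload": {
  "targets": [
    {"x": 0,"y": 0,"z": 0,"wx": 0,"wy": 0,"wz": 0},
    {"x": 0,"y": 0,"z": 0,"wx": 0,"wy": 0,"wz": 0},
    {"x": 0,"y": 0,"z": 0,"wx": 0,"wy": 0,"wz": 0},
    {"x": 0,"y": 0,"z": 0,"wx": 0,"wy": 0,"wz": 0},
    {"x": -0.03,"y": 0,"z": 0,"wx": 0,"wy": 0,"wz": 0},
    {"x": -0.1,"y": 0,"z": 0,"wx": 0,"wy": 0,"wz": 0},
    {"x": -0.2,"y": 0,"z": 0,"wx": 0,"wy": 0,"wz": 0},
    {"x": -0.35,"y": 0,"z": 0,"wx": 0,"wy": 0,"wz": 0},
    {"x": -0.5,"y": 0,"z": 0,"wx": 0,"wy": 0,"wz": 0},
    {"x": -0.6,"y": 0,"z": 0,"wx": 0,"wy": 0,"wz": 0},
    {"x": -0.6,"y": 0,"z": 0,"wx": 0,"wy": 0,"wz": 0}
  ],
  "grip": 0.4
}}

```text
clock: 17.38
position: [0.4956, -0.066, 0.2785]
tool_rot: [1.728, 1.558, 0.12]
force: [0.0, 0.3, -1.0]
grip_width: 0.0597
```

```bash
cat > chk.py <<'E'
from h import *
import sys
st()
ims={}
for cam in ['top','side','wrist']:
    im,d=bot.grab_frame(cam);ims[cam]=im;p=cloud(cam,d);q=w2s(p)
    v,u=np.nonzero(d>0);c=im[v,u].astype(int)
    o=(c[:,0]>c[:,2]+50)&(c[:,0]>c[:,1]+20)&(np.abs(q[:,0]+.08)<.07)&(q[:,1]>-.09)&(q[:,1]<.25)&(p[:,2]>.015)&(p[:,2]<.09)
    if o.sum()<20: print(cam,'no carrot');continue
    print(cam,'carrot',o.sum(),'y',np.percentile(q[o,1],[.5,99.5]).round(4))
    for lo in np.arange(-.05,.2,.025):
        k=o&(q[:,1]>=lo)&(q[:,1]<lo+.025)
        if k.sum()>5: print('  ',round(lo,3),'x',np.percentile(q[k,0],[2,98]).round(3),'ztop',np.percentile(p[k,2],98).round(3))
    m=(np.hypot(q[:,0],q[:,1])<.03)&(p[:,2]>.17)&(p[:,2]<.31)
    if m.sum()>20: print('  rail',round(np.percentile(p[m,2],95)-.193,4))
save(sys.argv[1],cv2.resize(ims['side'][180:330,260:460],(800,600)))
E
python3 chk.py s6.png 2>/dev/null
```

```text
t 17.375 p [ 0.4956 -0.066   0.2785] rpy [1.728 1.558 0.12 ] F [ 0.   0.3 -1. ] w 0.0597 q [-0.3   0.28  0.39  1.89 -0.13  0.99  0.11]
top carrot 474 y [-0.0229  0.1858]
   -0.025 x [-0.098 -0.078] ztop 0.074
   0.0 x [-0.097 -0.062] ztop 0.074
   0.025 x [-0.093 -0.06 ] ztop 0.072
   0.05 x [-0.09  -0.061] ztop 0.068
   0.075 x [-0.091 -0.06 ] ztop 0.071
   0.1 x [-0.092 -0.064] ztop 0.064
   0.125 x [-0.092 -0.066] ztop 0.06
   0.15 x [-0.092 -0.068] ztop 0.057
   0.175 x [-0.086 -0.075] ztop 0.048
side carrot 512 y [-0.0346  0.1706]
   -0.05 x [-0.1   -0.071] ztop 0.062
   -0.025 x [-0.102 -0.068] ztop 0.072
   0.0 x [-0.101 -0.067] ztop 0.072
   0.025 x [-0.098 -0.071] ztop 0.071
   0.05 x [-0.095 -0.069] ztop 0.066
   0.075 x [-0.095 -0.069] ztop 0.065
   0.1 x [-0.096 -0.075] ztop 0.062
   0.125 x [-0.095 -0.076] ztop 0.058
   0.15 x [-0.095 -0.078] ztop 0.054
  rail 0.0856
wrist carrot 8025 y [-0.0157  0.1858]
   -0.025 x [-0.101 -0.064] ztop 0.069
   0.0 x [-0.099 -0.06 ] ztop 0.069
   0.025 x [-0.096 -0.059] ztop 0.068
   0.05 x [-0.094 -0.06 ] ztop 0.064
   0.075 x [-0.094 -0.061] ztop 0.062
   0.1 x [-0.094 -0.063] ztop 0.059
   0.125 x [-0.094 -0.066] ztop 0.056
   0.15 x [-0.094 -0.07 ] ztop 0.051
   0.175 x [-0.092 -0.076] ztop 0.044
  rail 0.0844
```

View pics/s6.png

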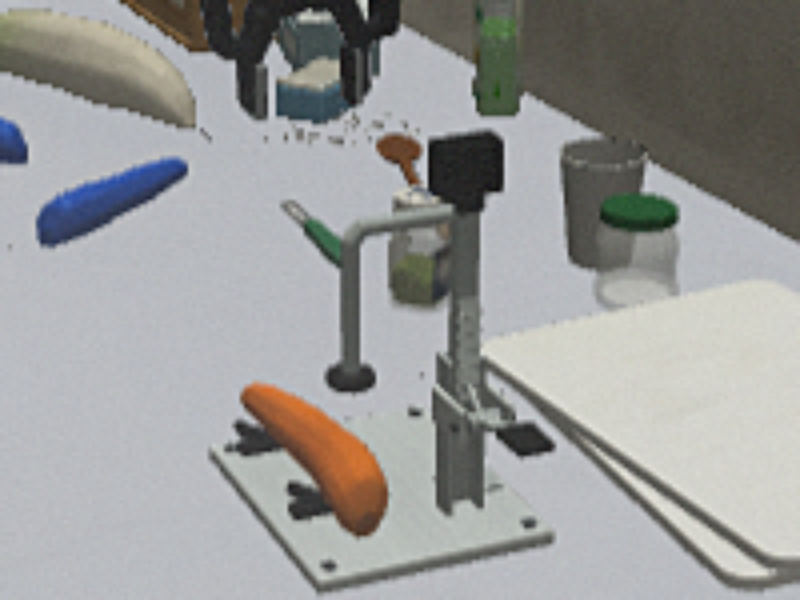

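Carrot lies in both rests at (320,450), thick end under the pad at (350,378). Rail is still at 0.084. Next I shut the fingers and go round to above the lever.

```bash
python3 - <<'E' 2>/dev/null
from h import *
rel(s2w(0,-.088,.36),down(YAW));rel(s2w(0,-.088,.15),down(YAW))
E
```

```text
shift [-0.2122  0.2047  0.4129] turn [-0.0002 -0.0002 -0.001 ]
shift [0.3128 0.2015 0.4135] turn [-0.0002 -0.0002 -0.001 ]
```

Request:
{"api": "servo_tool", "payload": {
  "targets": [
    {"x": -0.15,"y": 0,"z": 0,"wx": 0,"wy": 0,"wz": 0},
    {"x": -0.21,"y": 0.04,"z": 0.08,"wx": 0,"wy": 0,"wz": -0.001},
    {"x": -0.21,"y": 0.1,"z": 0.2,"wx": 0,"wy": 0,"wz": -0.001},
    {"x": -0.21,"y": 0.15,"z": 0.3,"wx": 0,"wy": 0,"wz": -0.001},
    {"x": -0.21,"y": 0.205,"z": 0.413,"wx": 0,"wy": 0,"wz": -0.001},
    {"x": -0.21,"y": 0.205,"z": 0.413,"wx": 0,"wy": 0,"wz": -0.001},
    {"x": -0.1,"y": 0.204,"z": 0.413,"wx": 0,"wy": 0,"wz": -0.001},
    {"x": 0.05,"y": 0.203,"z": 0.413,"wx": 0,"wy": 0,"wz": -0.001},
    {"x": 0.2,"y": 0.202,"z": 0.413,"wx": 0,"wy": 0,"wz": -0.001},
    {"x": 0.28,"y": 0.202,"z": 0.413,"wx": 0,"wy": 0,"wz": -0.001},
    {"x": 0.313,"y": 0.202,"z": 0.413,"wx": 0,"wy": 0,"wz": -0.001},
    {"x": 0.313,"y": 0.202,"z": 0.413,"wx": 0,"wy": 0,"wz": -0.001}
  ],
  "grip": -1
}}

```text
clock: 19.02
position: [0.5694, -0.2334, 0.1497]
tool_rot: [-2.48, 1.569, 2.196]
force: [0.4, -0.5, -0.4]
grip_width: 0.0
```

```bash
python3 - <<'E' 2>/dev/null
from h import *
s=st();print(w2s(s['position']));rel(s2w(0,-.088,.125),down(YAW))
for n in ['top0','side0']:
    z=np.load(n+'.npz');p=cloud(n[:-1],z['d']);q=w2s(p);m=(np.abs(q[:,0])<.015)&(np.abs(q[:,1]+.088)<.02)&(p[:,2]>.08)
    print(n,m.sum(),np.percentile(p[m],[5,50,95],axis=0).round(3).tolist(),q[m].mean(0))
E
```

```text
t 19.025 p [ 0.5694 -0.2334  0.1497] rpy [-2.48   1.569  2.196] F [ 0.4 -0.5 -0.4] w 0.0 q [ 0.04  0.64  0.38  1.71 -0.3   0.85  0.52]
[ 1.43386991e-05 -8.74759631e-02]
shift [0.0618 0.     0.0014] turn [-0.0001 -0.0002  0.0002]
top0 68 [[0.558, -0.249, 0.101], [0.569, -0.233, 0.109], [0.581, -0.218, 0.115]] [-0.00064296 -0.08642548]
side0 85 [[0.555, -0.25, 0.105], [0.565, -0.239, 0.11], [0.578, -0.221, 0.113]] [-0.00348279 -0.09173172]
```

Request:
{"api": "servo_tool", "payload": {
  "targets": [
    {"x": 0.03,"y": 0,"z": 0.0014,"wx": 0,"wy": 0,"wz": 0},
    {"x": 0.06,"y": 0,"z": 0.0014,"wx": 0,"wy": 0,"wz": 0},
    {"x": 0.075,"y": 0,"z": 0.0014,"wx": 0,"wy": 0,"wz": 0},
    {"x": 0.08,"y": 0,"z": 0.0014,"wx": 0,"wy": 0,"wz": 0}
  ]
}}

```text
clock: 19.52
position: [0.5692, -0.2339, 0.1173]
tool_rot: [-2.355, 1.569, 2.32]
force: [0.4, -0.7, -0.5]
grip_width: -0.0002
```

Request:
{"api": "servo_tool", "payload": {
  "targets": [
    {"x": 0.004,"y": 0,"z": 0,"wx": 0,"wy": 0,"wz": 0},
    {"x": 0.008,"y": 0,"z": 0,"wx": 0,"wy": 0,"wz": 0}
  ]
}}

```text
clock: 19.77
position: [0.5693, -0.2339, 0.1142]
tool_rot: [-2.432, 1.569, 2.243]
force: [-0.0, -0.1, -0.4]
grip_width: 0.0
```

Request:
{"api": "servo_tool", "payload": {
  "targets": [
    {"x": 0.004,"y": 0,"z": 0,"wx": 0,"wy": 0,"wz": 0},
    {"x": 0.008,"y": 0,"z": 0,"wx": 0,"wy": 0,"wz": 0}
  ]
}}

```text
clock: 20.02
position: [0.5693, -0.234, 0.111]
tool_rot: [-2.512, 1.569, 2.163]
force: [0.2, -0.0, 0.1]
grip_width: -0.0003
```

Request:
{"api": "servo_tool", "payload": {
  "targets": [
    {"x": 0.003,"y": 0,"z": 0,"wx": 0,"wy": 0,"wz": 0},
    {"x": 0.005,"y": 0,"z": 0,"wx": 0,"wy": 0,"wz": 0}
  ]
}}

```text
clock: 20.27
position: [0.5693, -0.234, 0.109]
tool_rot: [-2.513, 1.569, 2.162]
force: [-0.3, 0.4, 0.8]
grip_width: 0.0002
```

Request:
{"api": "servo_tool", "payload": {
  "targets": [
    {"x": 0.003,"y": 0,"z": 0,"wx": 0,"wy": 0,"wz": 0},
    {"x": 0.005,"y": 0,"z": 0,"wx": 0,"wy": 0,"wz": 0}
  ]
}}

```text
clock: 20.52
position: [0.5695, -0.2344, 0.1073]
tool_rot: [-2.663, 1.57, 2.012]
force: [-1.2, -1.7, 7.3]
grip_width: -0.0001
```

Request:
{"api": "servo_tool", "payload": {
  "targets": [
    {"x": 0.003,"y": 0,"z": 0,"wx": 0,"wy": 0,"wz": 0},
    {"x": 0.005,"y": 0,"z": 0,"wx": 0,"wy": 0,"wz": 0}
  ]
}}

```text
clock: 20.78
position: [0.5694, -0.2348, 0.1057]
tool_rot: [-2.993, 1.57, 1.681]
force: [-3.2, -1.8, 7.2]
grip_width: -0.0002
```

Contact felt at z ≈ 0.108. I'll press to about 13 mm, then creep.

Request:
{"api": "servo_tool", "payload": {
  "targets": [
    {"x": 0.006,"y": 0,"z": 0,"wx": 0,"wy": 0,"wz": 0},
    {"x": 0.012,"y": 0,"z": 0,"wx": 0,"wy": 0,"wz": 0},
    {"x": 0.018,"y": 0,"z": 0,"wx": 0,"wy": 0,"wz": 0},
    {"x": 0.022,"y": 0,"z": 0,"wx": 0,"wy": 0,"wz": 0},
    {"x": 0.025,"y": 0,"z": 0,"wx": 0,"wy": 0,"wz": 0}
  ]
}}

```text
clock: 21.4
position: [0.5694, -0.2364, 0.0962]
tool_rot: [0.526, 1.569, -1.084]
force: [-1.7, -6.0, 5.7]
grip_width: -0.0002
```

Request:
{"api": "servo_tool", "payload": {
  "targets": [
    {"x": 0.003,"y": 0,"z": 0,"wx": 0,"wy": 0,"wz": 0},
    {"x": 0.005,"y": 0,"z": 0,"wx": 0,"wy": 0,"wz": 0}
  ]
}}

```text
clock: 21.65
position: [0.5694, -0.2368, 0.0943]
tool_rot: [0.505, 1.569, -1.105]
force: [-1.8, -3.1, 5.7]
grip_width: -0.0001
```

Request:
{"api": "servo_tool", "payload": {
  "targets": [
    {"x": 0.003,"y": 0,"z": 0,"wx": 0,"wy": 0,"wz": 0},
    {"x": 0.005,"y": 0,"z": 0,"wx": 0,"wy": 0,"wz": 0}
  ]
}}

```text
clock: 21.9
position: [0.5694, -0.2369, 0.0923]
tool_rot: [0.516, 1.568, -1.094]
force: [-1.4, -1.5, 4.9]
grip_width: -0.0002
```

Request:
{"api": "servo_tool", "payload": {
  "targets": [
    {"x": 0.002,"y": 0,"z": 0,"wx": 0,"wy": 0,"wz": 0},
    {"x": 0.002,"y": 0,"z": 0,"wx": 0,"wy": 0,"wz": 0},
    {"x": 0.002,"y": 0,"z": 0,"wx": 0,"wy": 0,"wz": 0}
  ]
}}

```text
clock: 22.28
position: [0.5694, -0.2369, 0.0916]
tool_rot: [0.515, 1.568, -1.095]
force: [-1.4, -0.7, 4.7]
grip_width: 0.0001
```

```bash
cat > rl.py <<'E'
from h import *
st()
for cam in ['side','top']:
    im,d=bot.grab_frame(cam);p=cloud(cam,d);q=w2s(p)
    m=(np.hypot(q[:,0],q[:,1])<.03)&(p[:,2]>.17)&(p[:,2]<.31)
    if m.sum()>20: print(cam,'rail',round(np.percentile(p[m,2],95)-.193,4))
    if cam=='side':save('side_last.png',cv2.resize(im[180:330,260:460],(800,600)))
E
python3 rl.py 2>/dev/null
```

```text
t 22.275 p [ 0.5694 -0.2369  0.0916] rpy [ 0.515  1.568 -1.095] F [-1.4 -0.7  4.7] w 0.0001 q [ 0.07  0.71  0.35  1.75 -0.33  0.74  0.55]
side rail 0.0417
top rail 0.0421
```

Rail is sinking (0.042). I'm holding the lever until the pad settles.

Request:
{"api": "servo_tool", "payload": {
  "targets": [
    {"x": 0,"y": 0,"z": 0,"wx": 0,"wy": 0,"wz": 0},
    {"x": 0,"y": 0,"z": 0,"wx": 0,"wy": 0,"wz": 0},
    {"x": 0,"y": 0,"z": 0,"wx": 0,"wy": 0,"wz": 0},
    {"x": 0,"y": 0,"z": 0,"wx": 0,"wy": 0,"wz": 0},
    {"x": 0,"y": 0,"z": 0,"wx": 0,"wy": 0,"wz": 0},
    {"x": 0,"y": 0,"z": 0,"wx": 0,"wy": 0,"wz": 0},
    {"x": 0,"y": 0,"z": 0,"wx": 0,"wy": 0,"wz": 0},
    {"x": 0,"y": 0,"z": 0,"wx": 0,"wy": 0,"wz": 0}
  ]
}}

```text
clock: 23.38
position: [0.5694, -0.237, 0.0917]
tool_rot: [0.509, 1.568, -1.101]
force: [-2.4, -0.8, 5.2]
grip_width: -0.0001
```

```bash
python3 rl.py 2>/dev/null
```

```text
t 23.375 p [ 0.5694 -0.237   0.0917] rpy [ 0.509  1.568 -1.101] F [-2.4 -0.8  5.2] w -0.0001 q [ 0.07  0.71  0.35  1.75 -0.33  0.74  0.55]
side rail 0.0345
top rail 0.0369
```

View pics/side_last.png

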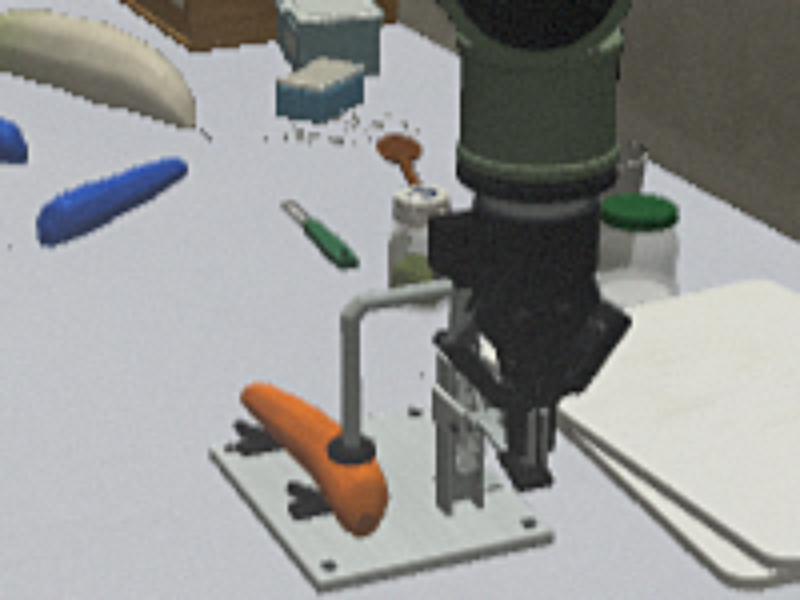

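The pad rests on the carrot (350,450) and the rail has settled at about 0.034. Easing off the lever.

Request:
{"api": "servo_tool", "payload": {
  "targets": [
    {"x": -0.01,"y": 0,"z": 0,"wx": 0,"wy": 0,"wz": 0},
    {"x": -0.02,"y": 0,"z": 0,"wx": 0,"wy": 0,"wz": 0},
    {"x": -0.03,"y": 0,"z": 0,"wx": 0,"wy": 0,"wz": 0},
    {"x": -0.04,"y": 0,"z": 0,"wx": 0,"wy": 0,"wz": 0},
    {"x": -0.05,"y": 0,"z": 0,"wx": 0,"wy": 0,"wz": 0},
    {"x": -0.09,"y": 0,"z": 0,"wx": 0,"wy": 0,"wz": 0},
    {"x": -0.2,"y": 0,"z": 0,"wx": 0,"wy": 0,"wz": 0},
    {"x": -0.3,"y": 0,"z": 0,"wx": 0,"wy": 0,"wz": 0},
    {"x": -0.4,"y": 0,"z": 0,"wx": 0,"wy": 0,"wz": 0},
    {"x": -0.5,"y": 0,"z": 0,"wx": 0,"wy": 0,"wz": 0},
    {"x": -0.5,"y": 0,"z": 0,"wx": 0,"wy": 0,"wz": 0},
    {"x": -0.5,"y": 0,"z": 0,"wx": 0,"wy": 0,"wz": 0}
  ]
}}

```text
clock: 24.98
position: [0.5689, -0.2364, 0.2918]
tool_rot: [0.57, 1.569, -1.04]
force: [0.9, 0.1, -0.5]
grip_width: -0.0001
```

```bash
python3 chk.py s8.png 2>/dev/null
```

```text
t 24.975 p [ 0.5689 -0.2364  0.2918] rpy [ 0.57   1.569 -1.04 ] F [ 0.9  0.1 -0.5] w -0.0001 q [-0.01  0.49  0.45  1.57 -0.23  1.14  0.46]
top carrot 438 y [-0.0242  0.1871]
   -0.025 x [-0.099 -0.081] ztop 0.071
   0.0 x [-0.096 -0.06 ] ztop 0.074
   0.025 x [-0.093 -0.059] ztop 0.072
   0.05 x [-0.092 -0.06 ] ztop 0.072
   0.075 x [-0.091 -0.059] ztop 0.067
   0.1 x [-0.091 -0.063] ztop 0.068
   0.125 x [-0.092 -0.065] ztop 0.063
   0.15 x [-0.091 -0.068] ztop 0.055
   0.175 x [-0.089 -0.075] ztop 0.047
  rail 0.0367
side carrot 440 y [-0.0341  0.1741]
   -0.05 x [-0.1   -0.073] ztop 0.063
   -0.025 x [-0.102 -0.068] ztop 0.07
   0.0 x [-0.101 -0.089] ztop 0.071
   0.025 x [-0.098 -0.074] ztop 0.07
   0.05 x [-0.095 -0.07 ] ztop 0.068
   0.075 x [-0.096 -0.069] ztop 0.065
   0.1 x [-0.096 -0.074] ztop 0.062
   0.125 x [-0.095 -0.076] ztop 0.058
   0.15 x [-0.095 -0.079] ztop 0.055
  rail 0.034
wrist carrot 4153 y [-0.0311  0.0679]
   -0.05 x [-0.095 -0.071] ztop 0.06
   -0.025 x [-0.099 -0.062] ztop 0.075
   0.0 x [-0.096 -0.058] ztop 0.07
   0.025 x [-0.094 -0.058] ztop 0.069
   0.05 x [-0.092 -0.059] ztop 0.065
  rail 0.0334
```

View pics/s8.png

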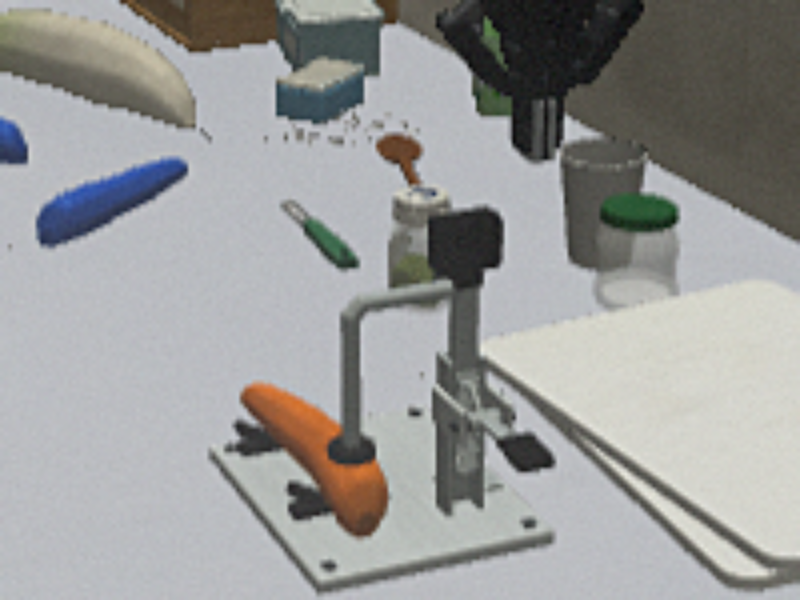

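The pad is on the carrot (350,450), the lever is back up (525,450), the robot is clear and the bystanders haven't moved. Handing in.

```bash
python3 -c "
from workcell import bot
print(bot.job_done())"
```

```text
the job is handed in; nothing more can be done
None
```

The carrot is set up for peeling and I've handed the job in, at about 25 s of the 72 s allowed. The hand-in reports no verdict, so I don't know the official result.

- **Arm raised:** I lifted it about 90 mm by the handle and let go. The pawl held it at roughly 0.084 m.
- **Carrot placed:** The orange carrot, not the blue ones, lies in both V rests, close to parallel with them. Lowering it into the rests pressed with about 30 N for a moment, which was harder than intended.
- **Lever pressed:** I touched it at about 108 mm and pressed about 16.5 mm, short of the stop. Readings were about 5 to 7 N down (at most about 8 N in all). I held it there until the arm had sunk onto the carrot, then let go.

**Last checks:**
- The rail had settled at about 0.034 m, and the pad rests on the carrot.
- The thick end reaches about 34 mm past the pad's centre.
- The lever is back up and the robot touches nothing.
- The peeler and spice jar look unmoved. The timer, tin and chunk were not in the last picture, and the arm met nothing near them.

**Not confirmed or disagreeing:** I could not measure the pad's force on the carrot directly; the picture and rail height only suggest it rests there. The cameras differed by 3 mm on the rail height (0.033 to 0.037 m). They differed by about 10 mm on the thick end, because the top camera's view of it is partly blocked.

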